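Rock a jammed locating block out of a drill jig

TASK

The blue-handled locating block is jammed in the pocket of the aluminium drill jig. Do not just pull it: the jig only rests on its dowels by its own weight and must stay down. Grip the handle firmly and rock the block clearly both ways along the pocket, raising the end with the red dot first and then the other end, a few millimetres at a time while it is still in the pocket, until it comes free; then finish while holding it level and still in the gripper, about two centimetres clear above the pocket, leaving the other things on the bench where they are.

Things in the scene. Friction and masses are not known exactly. Their poses are not given: they have to be found in the camera images.
- block_center (a point): Centre of the blue handle of the locating block (about 0.26 kg): a bar 20 mm in its x, 30 mm in y, 50 mm tall, standing from the jig's top. Top 25 mm above this point, the jig's top 25 mm below. Block and pocket are long in y; red dots on shoulder and handle top mark the +y end; z is up. Turning about +x raises the red end. Grip across the 30 mm with 60 N or more.
- block_foot (a point): Centre of the underside of the block's steel foot, 41 mm under the handle's centre (same axes). Foot: 24 mm (x) by 60 mm (y) by 16 mm high, centred under the handle, so its ends are 30 mm either way in y. At the start it is fully down in the pocket, its shoulders flush with the jig's top.
- pocket (a point): Centre of the pocket's floor in the jig (axes as the block's at the start: y along the pocket, z up). The pocket is 16 mm deep, open at the top and 27 mm wide in x (1.5 mm of room each side of the foot); in y the foot sits between the two sprung jaws.
- jig (a joint): How far the jig is lifted off its board, m: 0 resting, up to 0.03. Aluminium jig, 120 mm (x) by 180 mm (y) by 50 mm, 3 kg, on two upright dowels that let it move only straight up; a pull of about 31 N lifts it.
- board: Plywood board, 320 x 300 x 18 mm, fixed to the bench, its origin at the centre of its underside; the pocket is 40 mm from it along the board's +x. A small toggle clamp with a red handle is fixed on it 125 mm along -x and 70 mm along +y, up to 116 mm above the bench.
- mallet: Bystander: mallet lying on the bench beside the board, black head 46 x 85 x 46 mm, wooden handle 190 mm along its -x; origin under the head.
- tub: Bystander: white open tub on the bench, 90 mm across, 85 mm high; origin at the centre of its underside.
- plate: Bystander: drilled aluminium plate lying on the board, 80 x 100 x 12 mm; origin at the centre of its underside.
- bush: Bystander: brass drill bushing standing on the board, 28 mm across, 20 mm high; origin at the centre of its underside.
- jaw_a (a joint): Outward give (m, up to 0.006) of the sprung brass jaw, 14 mm high, on the foot's +y end. The two jaws press the foot's ends with about 33 N each (1 N/mm): sliding one end up past its jaw takes about 20 N, both ends together about 40 N; an end stays at the height where it is left.
- jaw_b (a joint): The same for the jaw on the foot's -y end; both read 0 at the start.
Things that resemble listed ones, but are neither listed nor needed, are in the scene too. What is meant by the part that bears block_center is not brown or pink, and is the larger of those in its own colour.

How it is judged:
By the outcome, as a careful person would: the job done as asked, in the order asked, and still so for the second after the job is handed in, while the arm keeps its last pose, push and grip.
It also fails if it takes over 32 s, if anything falls off the work surface, if the arm or the gripper's body presses on something with over 40 N, if the wrist force passes 120 N, or if a joint passes its speed limit or range.

ROBOT

A 6-joint arm with a two-finger parallel gripper is mounted at the origin on the work surface. World frame = base frame: x ahead of the robot, y to its left, z up, the work surface at z = 0. Lengths are in m, angles in rad, forces in N, time in s.
With the tool pointing down it reaches from about 0.35 to 0.975 m from the base axis. Payload 4.9 kg.
Tool frame: the origin (TCP) lies midway between the tips of the shut fingers; the grasp point (between the pads) lies 19 mm behind it; z points along the fingers, y is the line along which they close (so a half turn about z gives the same grasp; the last joint's range is limited). The gripper opens to 85 mm and grips with 20 to 120 N. Pads are 22 mm wide; open, the fingers measure 114 mm over their backs; the gripper's body (76 mm by 85 mm) begins 54 mm behind the grasp point. The pads swing forward as they close: fully open they stand 13 mm farther back than shut.
Start: joints at [1.07, 0.053, 1.613, -0, 1.476, -0.119], TCP at [0.233, 0.58, 0.231] pointing down, gripper open.
Joint ranges: [-3.01, 3.01], [-1.01, 2.22], [0.06, 2.58], [-1.02, 4.17], [0.09, 2.62], [-3.14, 3.14]. Speed limits (rad/s): [2.57, 2.57, 3.14, 3.14, 3.14, 3.14].

INTERFACE

Orientations are given as a unit quaternion [w, x, y, z].
In Python, from plant import state, grab_frame, job_done, cut_out, place_of gives the robot as it stands.
- The arm moves only by the tool jog_arm, never from a script. Its argument "motion" is text: rows parted by semicolons, each of 7 numbers parted by spaces: the opening in per cent of the stroke, from 0 (shut) to 100 (fully open), then the shift along the tool's x, y, z as a fraction of full scale, then the turn, a rotation vector about the tool's x, y, z as a fraction of full scale. A call has exactly 5 rows; each row is the pose to reach, as a shift and turn from the pose commanded when the call began, along the tool's axes at that moment; what a row does not reach only later rows make up. Full scale, the value 1, is 50 cm for a shift and 1.5 rad for a turn. A row lasts 1/8 s, in which the tool goes at most 62.5 mm and 10.7 degrees, less where a joint would pass 70% of its speed; a pose out of reach is approached as far as the arm can. A call with a number of a shift or a turn outside -1 to 1 is refused whole. A call with a gripper value outside its range is refused whole. The fingers move at their own pace and stop on an object; the grip force is fixed at half the most. Time passes only in rows, so rows that repeat a pose let the fingers close, or fill a call up. It gives the time, the measured TCP pose, the force, the opening and the grip force at its end, in the units of the state.
- state(): the state, without advancing time (a new reading comes with each control period).
- grab_frame(name): name is "side" or "top"; returns a dict with "color" (480x640x3 uint8, red, green, blue), "range_z" (480x640 float32, m along the optical axis (not along the pixel's ray), 0 where there is no reading), "intrinsics" (3x3 intrinsics, pixels), "world_from_camera" (4x4, takes a point from camera to world coordinates). Camera axes: x right, y up, looking along -z (the intrinsics and any distortion apply to the point x, -y, -z); pixel columns grow to the right and rows downward; lengths in m; the calibration is good to about 2 mm. A picture is of the moment at which its call begins.
- job_done(): hands the job in; it is judged then, once.
Trained networks look in the newest picture that a camera, given by its name, has taken for a name from the list of things; names that differ only in an ending like _2 or _b are one class to them, and where a whole thing is asked for, a point or a joint stands for the part that bears it (a point fixed in the world has none). Each returns a list of dicts, best first, with "p" (0 to 1); they miss things now and then, are a little off and sometimes report something else, mostly with a low value. They report only what shows in the picture. A call takes as long as a camera call. They do not tell look-alikes from the thing itself.
- cut_out(camera, thing): "pixels" (480x640 bool, what is visible of it).
- place_of(camera, thing): "at" ([x, y, z] in m, in world coordinates, good to about 4 mm: a listed point, or the origin of a listed thing).
The state is a dict: "time": time; "joint_pos": joint angles; "joint_vel": joint speeds; "joint_efforts": joint torques, N m; "tool_pos": TCP position; "tool_rot": TCP orientation; "contact_force": force on the tool from outside, world axes, zero at the start; "ft_torque": the same for the moment, N m; "gripper_width": opening from 0.0 (shut) to 1.0 (fully open); "grasp_force": force on a finger pad.
Only numpy, scipy, OpenCV 4.12 (cv2) and the standard library are available. Lean on these libraries where they do the work, as an engineer would, in place of code of your own. Each camera call takes 0.05 s, during which the arm holds its last target. There are 200 camera calls.

## Working session

There is one attempt and no reset: what is moved stays moved. The work goes in short steps, Python scripts to look and compute and a tool call to move; the robot and the scene stay as the last step left them, time stands still between calls to the robot, and variables do not carry over. Pictures are saved under pics/ and viewed, at most 10 in all, crops included, and the job is handed in when it is done.

Besides the shell and the picture viewer there is one more tool, called after "Emit:" by a JSON object that holds its "fn" and its "kwargs", one argument or row to a line. jog_arm: Moves the arm, as the interface text tells. Shift numbers are shares of 50 cm and turn numbers shares of 1.5 rad, none past 1 either way. Its arguments: {"type":"object","properties":{"motion":{"type":"string"}},"required":["motion"]}

```bash
mkdir -p pics
python3 - <<'E'
from plant import *
import cv2,numpy as np
ims=[]
for c in("top","side"):
    f=grab_frame(c); cv2.imwrite(f"pics/{c}0.png",f["color"][...,::-1]); np.savez(f"{c}0.npz",**f)
    for t in("block_center","block_foot","pocket","board","jig"):
        try:
            for d in place_of(c,t)[:4]: print(c,t,round(d["p"],2),np.round(d["at"],4))
        except Exception as e: print(c,t,e)
    for d in cut_out(c,"block_center")[:5]:
        ys,xs=np.where(d["pixels"]); print("mask",c,round(d["p"],2),xs.mean(),ys.mean(),len(xs))
s=state(); print(s)
E
```

```text
top block_center 0.86 [ 0.5659 -0.0264  0.0953]
top block_center 0.66 [ 0.6629 -0.2571  0.0414]
top block_center 0.64 [ 0.7838 -0.0448  0.0343]
top block_center 0.57 [ 0.771  -0.1482  0.0285]
top block_foot 0.74 [ 0.558  -0.0315  0.0564]
top block_foot 0.63 [ 0.7832 -0.0474 -0.001 ]
top block_foot 0.57 [ 0.6637 -0.2555  0.0016]
top block_foot 0.46 [ 0.7687 -0.146   0.0046]
top pocket 0.86 [ 0.5579 -0.0292  0.0486]
top board 0.71 [ 5.221e-01 -2.580e-02 -2.000e-04]
top jig it knows: block_center, block_foot, board, bush, mallet, plate, pocket, tub
mask top 0.68 355.6132404181185 239.46689895470382 287
mask top 0.63 402.25373134328356 166.67910447761193 134
mask top 0.54 443.41714285714284 210.64 350
mask top 0.48 365.8095238095238 160.44897959183675 147
side block_center 0.88 [ 0.771  -0.1502  0.0258]
side block_center 0.87 [ 0.6621 -0.2519  0.0428]
side block_center 0.71 [ 0.7832 -0.049   0.0264]
side block_center 0.63 [ 0.56   -0.0288  0.0936]
side block_foot 0.95 [ 0.6609 -0.2549  0.0008]
side block_foot 0.84 [ 7.744e-01 -1.442e-01 -4.000e-04]
side block_foot 0.77 [ 0.7796 -0.0459 -
[... 347 characters left out ...]
6, 'joint_pos': array([ 1.07001741e+00,  5.26154433e-02,  1.61288708e+00, -3.02773604e-05,
        1.47601583e+00, -1.19023344e-01]), 'joint_vel': array([ 0.0010218 , -0.00013912, -0.00082575, -0.00034101, -0.00045161,
        0.00054038]), 'joint_efforts': array([ 9.95241453e-05, -3.93417549e+01, -3.70226419e+01, -1.46699922e-04,
        8.66738719e-04,  3.00705756e-05]), 'tool_pos': array([0.23285619, 0.57998312, 0.23136378]), 'tool_rot': array([2.56836720e-05, 1.89719406e-01, 9.81838350e-01, 3.07885406e-05]), 'contact_force': array([ 0.84606594,  0.44522339, -0.7962319 ]), 'ft_torque': array([ 0.00070606,  0.01768293, -0.04526275]), 'grasp_force': 0.0, 'gripper_width': 0.9998795359609173}
```

View pics/top0.png

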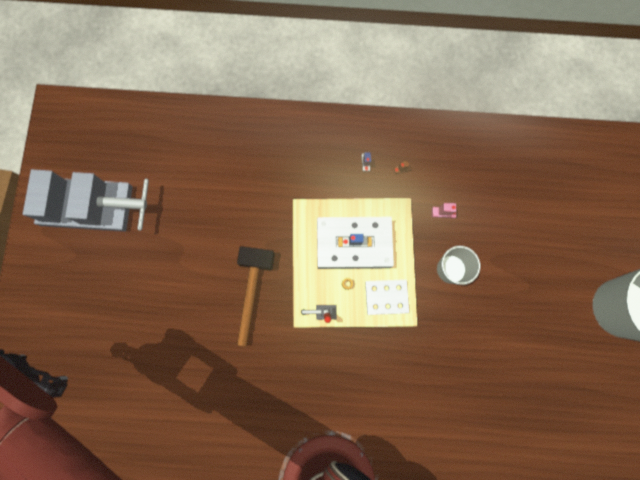

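View pics/side0.png

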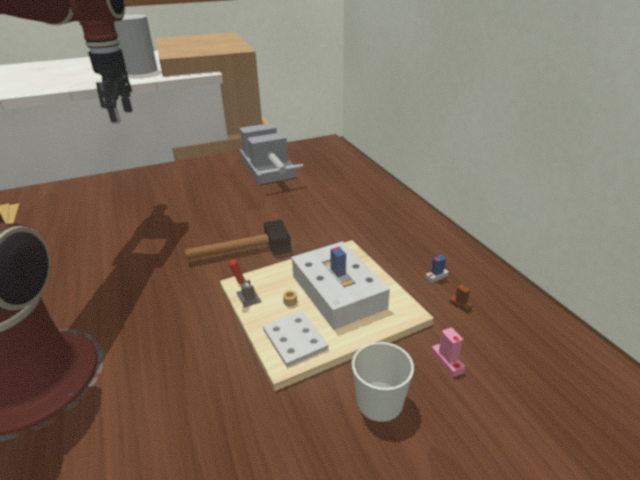

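Candidates (top view): blue block in the jig (355,240), small blue (366,161), brown (402,167) and pink (445,210). Brown and pink are ruled out, and the blue one in the jig at (355,240) is the larger of the two blues. Its red dots face image left, which should be world +y. Next I'll measure its yaw and check it in a crop.

```bash
cat > h.py <<'E'
import numpy as np,cv2
def world(f):
    K=f["intrinsics"];T=f["world_from_camera"];z=f["range_z"];v,u=np.mgrid[:480,:640]
    p=np.stack([(u-K[0,2])/K[0,0]*z,-(v-K[1,2])/K[1,1]*z,-z],-1)
    return p@T[:3,:3].T+T[:3,3]
E
python3 - <<'E'
from h import *
for c in("top","side"):
    f=dict(np.load(c+"0.npz")); P=world(f); z=P[...,2]; I=f["color"].astype(int)
    near=(abs(P[...,0]-.56)<.13)&(abs(P[...,1]+.03)<.13)&(f["range_z"]>0)
    for n,m in(("jigtop",near&(abs(z-.068)<.008)),("handletop",near&(z>.108)&(abs(P[...,0]-.56)<.05)&(abs(P[...,1]+.03)<.05)),
       ("blue",near&(z>.108)&(I[...,2]>I[...,0]+40)),("board",(abs(P[...,0]-.52)<.2)&(abs(P[...,1]+.03)<.2)&(abs(z-.018)<.007)&(I[...,0]>150)&(I[...,0]>I[...,2]+20)),
       ("red",near&(z>.06)&(I[...,0]>I[...,2]+70)&(I[...,0]>I[...,1]+70))):
        q=P[m]
        if len(q)<4: print(c,n,len(q));continue
        r=cv2.minAreaRect((q[:,:2]*1000).astype(np.float32))
        print(c,n,len(q),"mean",np.round(q.mean(0),4),"medz",np.median(q[:,2]).round(4),"rect",np.round(r[0],1),np.round(r[1],1),round(r[2],1))
f=np.load("top0.npz")["color"]; a=cv2.resize(f[185:335,280:430,::-1],(600,600),interpolation=cv2.INTER_CUBIC); cv2.imwrite("pics/crop.png",a)
E
```

```text
top jigtop 3470 mean [ 0.5604 -0.0261  0.0689] medz 0.069 rect [561.7 -26.7] [120.5 180.6] 4.2
top handletop 127 mean [ 0.5609 -0.0259  0.1183] medz 0.1182 rect [561.5 -26.3] [19.9 30.3] 4.5
top blue 73 mean [ 0.5605 -0.0294  0.1184] medz 0.1179 rect [560.4 -26.3] [17.7 26.4] 4.3
top board 9797 mean [ 0.514  -0.0213  0.019 ] medz 0.0191 rect [524.8 -59.1] [321.2 359.2] 4.2
top red 27 mean [ 0.5594 -0.0093  0.0899] medz 0.0712 rect [559.5  -9.6] [ 8.4 22.4] 7.2
side jigtop 3424 mean [ 0.5553 -0.0419  0.0677] medz 0.068 rect [560.3 -25.9] [122.3 183.9] 4.2
side handletop 161 mean [ 0.558  -0.0294  0.1159] medz 0.1175 rect [559.3 -25.9] [20.1 32.9] 4.8
side blue 67 mean [ 0.5577 -0.031   0.1181] medz 0.1181 rect [558.3 -29.3] [18.2 26. ] 1.7
side board 8999 mean [ 0.4964 -0.069   0.018 ] medz 0.018 rect [521.9 -57.9] [322.1 359.8] 3.8
side red 5 mean [ 0.5595 -0.017   0.1185] medz 0.1189 rect [559.2 -16.6] [5.7 2.2] 23.5
```

View pics/crop.png

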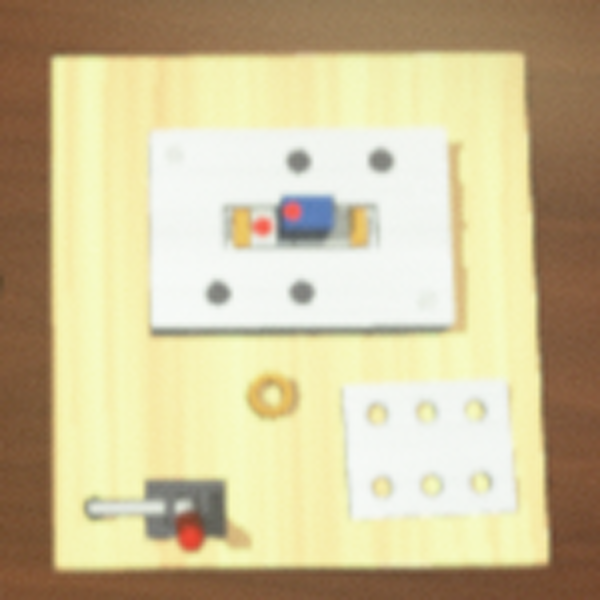

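The crop shows the blue handle with red dots on its +y side (crop 263,227 and 292,212). The handle centre is about (0.560, -0.026, 0.093) with a yaw of +4.2°. The sizes and heights match the description.

Emit:
{"fn": "jog_arm", "kwargs": {
  "motion": "100 -0.09 -0.075 0.01 0 0 -0.03; 100 -0.185 -0.15 0.02 0 0 -0.06; 100 -0.28 -0.23 0.03 0 0 -0.09; 100 -0.375 -0.31 0.04 0 0 -0.12; 100 -0.47 -0.39 0.05 0 0 -0.15"
}}

```text
time: 1.23
tool_pos: [0.379, 0.3098, 0.2065]
tool_rot: [0.0, 0.077, 0.997, 0.0]
contact_force: [0.9, 0.6, 0.6]
gripper_width: 1.003
grasp_force: 0.0
```

```bash
cat > go.py <<'E'
import sys,numpy as np
from scipy.spatial.transform import Rotation as R
from plant import state
# target: x y z of TCP, yaw 4.2deg about z, tilt (rad) about block +x
def delta(tgt,tilt=0,yaw=np.radians(4.2)):
    s=state();q=s["tool_rot"];r=R.from_quat(np.r_[q[1:],q[0]])
    bx=np.array([np.cos(yaw),np.sin(yaw),0]);by=np.array([-bx[1],bx[0],0])
    T=R.from_rotvec(tilt*bx)*R.from_matrix(np.c_[-bx,by,[0,0,-1]])
    print("t",s["time"].round(2),"pos",s["tool_pos"].round(4),"q",s["joint_pos"].round(2),"F",s["contact_force"].round(1),"M",s["ft_torque"].round(2),"w",round(s["gripper_width"],3),"g",round(s["grasp_force"],1))
    print("shift/.5",(r.inv().apply(np.array(tgt)-s["tool_pos"])/.5).round(4),"turn/1.5",((r.inv()*T).as_rotvec()/1.5).round(4))
if __name__=="__main__": delta([float(a) for a in sys.argv[1:4]],*[float(a) for a in sys.argv[4:]])
E
python3 go.py 0.5603 -0.0263 0.15
```

```text
Traceback (most recent call last):
  File "go.py", line 11, in <module>
    if __name__=="__main__": delta([float(a) for a in sys.argv[1:4]],*[float(a) for a in sys.argv[4:]])
                             ~~~~~^^^^^^^^^^^^^^^^^^^^^^^^^^^^^^^^^^^^^^^^^^^^^^^^^^^^^^^^^^^^^^^^^^^^^
  File "go.py", line 9, in delta
    print("t",s["time"].round(2),"pos",s["tool_pos"].round(4),"q",s["joint_pos"].round(2),"F",s["contact_force"].round(1),"M",s["ft_torque"].round(2),"w",round(s["gripper_width"],3),"g",round(s["grasp_force"],1))
              ^^^^^^^^^^^^^^^
AttributeError: 'float' object has no attribute 'round'
```

```bash
sed -i 's/s\["time"\].round(2)/round(s["time"],2)/' go.py; python3 go.py 0.5603 -0.0263 0.15
```

```text
t 1.23 pos [0.379  0.3098 0.2065] q [ 0.53 -0.27  1.95 -0.    1.46 -0.88] F [0.9 0.6 0.6] M [-0.01  0.01  0.03] w 1.003 g 0.0
shift/.5 [-0.4619 -0.6082  0.113 ] turn/1.5 [ 0.0003  0.0007 -0.1521]
```

Emit:
{"fn": "jog_arm", "kwargs": {
  "motion": "100 -0.074 -0.098 0.01 0 0 -0.03; 100 -0.148 -0.196 0.02 0 0 -0.06; 100 -0.222 -0.294 0.03 0 0 -0.09; 100 -0.296 -0.392 0.04 0 0 -0.12; 100 -0.37 -0.49 0.05 0 0 -0.152"
}}

```text
time: 1.85
tool_pos: [0.5236, 0.0386, 0.1816]
tool_rot: [0.001, -0.036, 0.999, 0.0]
contact_force: [0.3, 0.5, -0.2]
gripper_width: 1.0
grasp_force: 0.0
```

```bash
python3 go.py 0.5603 -0.0263 0.14
```

```text
t 1.85 pos [0.5236 0.0386 0.1816] q [-0.07 -0.15  1.9   0.    1.4  -1.71] F [ 0.3  0.5 -0.2] M [ 0.07 -0.02  0.04] w 1.0 g 0.0
shift/.5 [-0.0637 -0.1348  0.0833] turn/1.5 [ 0.      0.0009 -0.0006]
```

Emit:
{"fn": "jog_arm", "kwargs": {
  "motion": "100 -0.032 -0.068 0.03 0 0 0; 100 -0.0637 -0.1348 0.06 0 0 0; 100 -0.0637 -0.1348 0.083 0 0 0; 100 -0.0637 -0.1348 0.083 0 0 0; 100 -0.0637 -0.1348 0.083 0 0 0"
}}

```text
time: 2.48
tool_pos: [0.5592, -0.0235, 0.1403]
tool_rot: [0.0, -0.036, 0.999, 0.0]
contact_force: [-0.0, -0.2, -0.1]
gripper_width: 1.002
grasp_force: 0.0
```

```bash
python3 go.py 0.5603 -0.0263 0.077
```

```text
t 2.48 pos [ 0.5592 -0.0235  0.1403] q [-0.18 -0.03  1.85  0.    1.32 -1.82] F [-0.  -0.2 -0.1] M [-0.01 -0.04  0.05] w 1.002 g 0.0
shift/.5 [-0.0016 -0.0058  0.1266] turn/1.5 [ 0.      0.0004 -0.0006]
```

Emit:
{"fn": "jog_arm", "kwargs": {
  "motion": "100 -0.0016 -0.0058 0.05 0 0 0; 100 -0.0016 -0.0058 0.1 0 0 0; 100 -0.0016 -0.0058 0.1286 0 0 0; 100 -0.0016 -0.0058 0.1286 0 0 0; 100 -0.0016 -0.0058 0.1286 0 0 0"
}}

```text
time: 3.1
tool_pos: [0.5612, -0.0271, 0.0768]
tool_rot: [0.001, -0.036, 0.999, -0.0]
contact_force: [0.1, 0.2, 0.6]
gripper_width: 1.0
grasp_force: 0.0
```

```bash
python3 go.py 0.5603 -0.0263 0.076; python3 -c "
from plant import *;import cv2
f=grab_frame('side');cv2.imwrite('pics/s1.png',cv2.resize(f['color'][170:350,230:470,::-1],None,fx=3,fy=3))"
```

```text
t 3.1 pos [ 0.5612 -0.0271  0.0768] q [-0.18  0.05  1.89 -0.    1.2  -1.82] F [0.1 0.2 0.6] M [ 0.01  0.03 -0.01] w 1.0 g 0.0
shift/.5 [0.0016 0.0017 0.0016] turn/1.5 [-0.0004  0.0013 -0.0011]
```

View pics/s1.png

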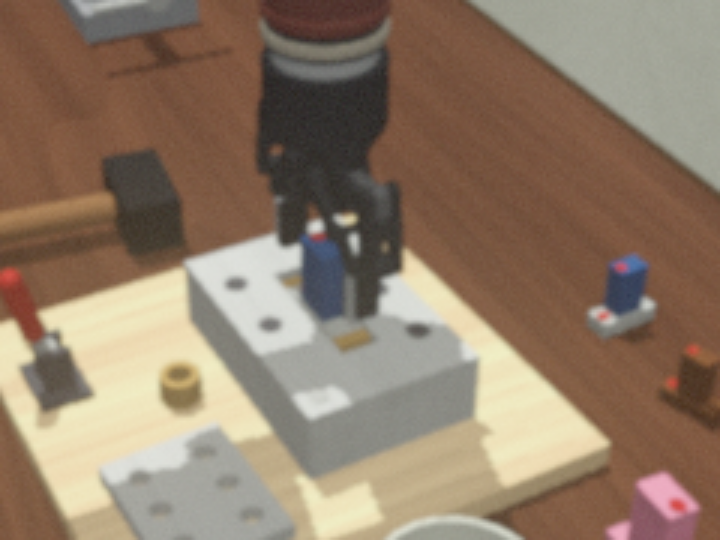

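The open fingers straddle the blue handle (crop 322,270), with their tips near (290,240) and (365,315). The handle is midway between them, so I'll close.

Emit:
{"fn": "jog_arm", "kwargs": {
  "motion": "70 0.001 0.001 0 0 0 0; 40 0.001 0.001 0 0 0 0; 0 0.001 0.001 0 0 0 0; 0 0.001 0.001 0 0 0 0; 0 0.001 0.001 0 0 0 0"
}}

```text
time: 3.78
tool_pos: [0.5599, -0.0269, 0.0759]
tool_rot: [0.0, -0.036, 0.999, -0.0]
contact_force: [-0.9, -1.3, 2.4]
gripper_width: 0.345
grasp_force: 61.7
```

Emit:
{"fn": "jog_arm", "kwargs": {
  "motion": "0 0 0 0 0 0 0; 0 0 0 0 0 0 0; 0 0 0 0 0 0 0; 0 0 0 0 0 0 0; 0 0 0 0 0 0 0"
}}

```text
time: 4.4
tool_pos: [0.5599, -0.0269, 0.0758]
tool_rot: [0.0, -0.036, 0.999, -0.0]
contact_force: [-1.7, -2.0, 5.3]
gripper_width: 0.347
grasp_force: 61.8
```

```bash
python3 go.py 0.5603 -0.0263 0.076
```

```text
t 4.4 pos [ 0.5599 -0.0269  0.0758] q [-0.18  0.05  1.89 -0.    1.2  -1.82] F [-1.7 -2.   5.3] M [-0.29  0.39  0.14] w 0.347 g 61.8
shift/.5 [-0.0009  0.0012 -0.0003] turn/1.5 [-0.0003  0.0001 -0.0014]
```

Emit:
{"fn": "jog_arm", "kwargs": {
  "motion": "0 0 -0.0007 -0.00125 -0.0139 0 0; 0 0 -0.0014 -0.0025 -0.0278 0 0; 0 0 -0.002 -0.0037 -0.0417 0 0; 0 0 -0.0027 -0.005 -0.0556 0 0; 0 0 -0.0027 -0.005 -0.0556 0 0"
}}

```text
time: 5.03
tool_pos: [0.5601, -0.0285, 0.0781]
tool_rot: [-0.001, -0.035, 0.999, 0.042]
contact_force: [-0.6, -1.0, 3.6]
gripper_width: 0.338
grasp_force: 61.9
```

```bash
cat > st.py <<'E'
import numpy as np
from scipy.spatial.transform import Rotation as R
from plant import state
# rigid-grip estimate of end heights (mm) from TCP pose; reference at grasp
s=state();q=s["tool_rot"];r=R.from_quat(np.r_[q[1:],q[0]])
y=np.radians(4.2);bx=np.array([np.cos(y),np.sin(y),0]);by=np.array([-bx[1],bx[0],0])
D=R.from_matrix(np.c_[-bx,by,[0,0,-1]]);d=(r*D.inv()).as_rotvec()
a=d@bx;p0=np.array([.5599,-.0269,.0758]);foot=s["tool_pos"]-p0+16e-3*np.array([0,0,1])-16e-3*(r*D.inv()).apply([0,0,1])
m=foot*1000
print("t",round(s["time"],2),"tilt deg",np.degrees(a).round(2),"roll",np.degrees(d@by).round(2),"foot bx,by,z",(m@bx).round(2),(m@by).round(2),m[2].round(2),"h+,h-",(m[2]+30*np.sin(a)).round(2),(m[2]-30*np.sin(a)).round(2),"F",s["contact_force"].round(1),"M",s["ft_torque"].round(2),"w",round(s["gripper_width"],3),"g",round(s["grasp_force"],1))
E
python3 st.py; python3 -c "
from plant import *;import cv2
f=grab_frame('side');cv2.imwrite('pics/s2.png',cv2.resize(f['color'][190:310,260:420,::-1],None,fx=5,fy=5,interpolation=2))"
```

```text
t 5.03 tilt deg 4.81 roll -0.03 foot bx,by,z 0.08 -0.29 2.37 h+,h- 4.89 -0.15 F [-0.6 -1.   3.6] M [-1.1   0.08  0.11] w 0.338 g 61.9
```

View pics/s2.png

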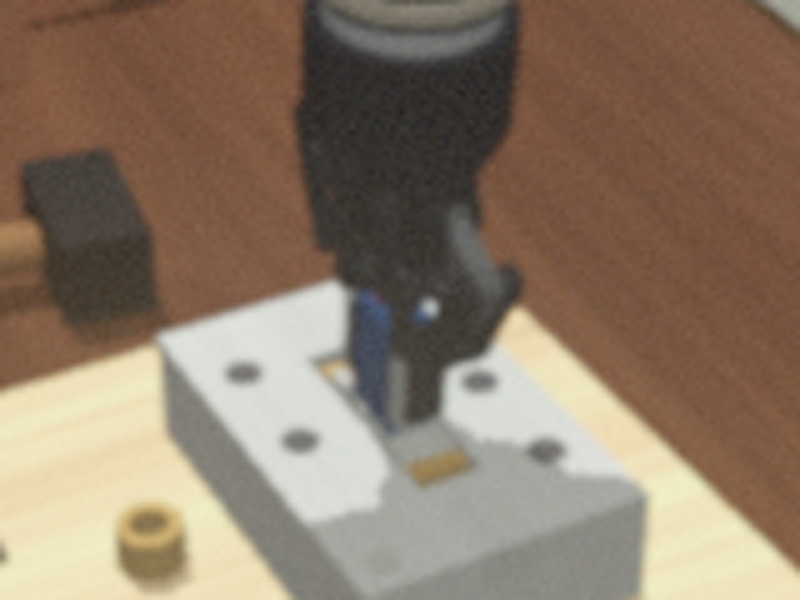

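The handle leans the right way, with the +y shoulder showing raised at crop (340,375). I'll measure the shoulder height from depth, since the handle could be turning in the pads.

```bash
cat > sh.py <<'E'
from h import *; from plant import grab_frame
y=np.radians(4.2);B=np.array([[np.cos(y),np.sin(y)],[-np.sin(y),np.cos(y)]])
for c in("side","top"):
    P0=world(dict(np.load(c+"0.npz")));f=grab_frame(c);P=world(f);I=f["color"].astype(int);o=""
    for n,(a,b,xx) in dict(plus=(18,29,10),minus=(-29,-18,10),jig=(-85,85,55)).items():
        for Q in(P0,P):
            l=(Q[...,:2]-[.5603,-.0263])@B.T*1000
            m=(l[...,1]>a)&(l[...,1]<b)&(abs(l[...,0])<xx)&(Q[...,2]>.058)&(Q[...,2]<.09)
            if n=="jig": m&=(l[...,0]<-20)
            z=Q[m][:,2]*1000; o+=f" {n} {len(z)} {np.median(z) if len(z) else 0:.1f} p90 {np.percentile(z,90) if len(z) else 0:.1f};"
    # handle -x face slope: y of blue points vs z
    l=(P[...,:2]-[.5603,-.0263])@B.T*1000;z=P[...,2]*1000
    m=(I[...,2]>I[...,0]+30)&(abs(l).max(-1)<40)&(z>70)
    if m.sum()>20:
        rows=[(np.median(l[m&(abs(z-k)<5)][:,1])) if (m&(abs(z-k)<5)).sum()>3 else np.nan for k in(75,85,95,105,115)]; o+=" bluey "+str(np.round(rows,1))
    print(c,o)
E
python3 sh.py
```

```text
side  plus 5 67.3 p90 68.5; plus 8 72.4 p90 73.2; minus 42 67.9 p90 68.8; minus 56 68.8 p90 84.8; jig 1008 68.2 p90 69.4; jig 1014 68.1 p90 69.4; bluey [ nan  nan  nan  nan -2.8]
top  plus 39 69.5 p90 71.3; plus 0 0.0 p90 0.0; minus 31 69.1 p90 72.1; minus 0 0.0 p90 0.0; jig 1037 69.2 p90 72.2; jig 330 69.0 p90 72.4;
```

The red end has risen about 4.5–5 mm, with the block following the tool and the jig still down. Now I'll raise the other end.

Emit:
{"fn": "jog_arm", "kwargs": {
  "motion": "0 0 0.0011 -0.0017 0.0207 0 0; 0 0 0.0023 -0.0033 0.0414 0 0; 0 0 0.0034 -0.005 0.0622 0 0; 0 0 0.0046 -0.0066 0.0829 0 0; 0 0 0.0057 -0.0083 0.1036 0 0"
}}

```text
time: 5.8
tool_pos: [0.5597, -0.0251, 0.0823]
tool_rot: [0.001, -0.035, 0.999, -0.037]
contact_force: [3.3, -0.9, -1.6]
gripper_width: 0.341
grasp_force: 61.4
```

```bash
python3 st.py; python3 sh.py;python3 st.py
```

```text
t 5.8 tilt deg -4.19 roll -0.01 foot bx,by,z -0.05 0.62 6.5 h+,h- 4.31 8.69 F [ 3.3 -0.9 -1.6] M [ 1.14 -0.43 -0.04] w 0.341 g 61.4
side  plus 5 67.3 p90 68.5; plus 5 73.2 p90 73.4; minus 42 67.9 p90 68.8; minus 70 74.9 p90 77.8; jig 1008 68.2 p90 69.4; jig 1007 68.1 p90 69.4;
top  plus 39 69.5 p90 71.3; plus 11 73.0 p90 77.2; minus 31 69.1 p90 72.1; minus 5 74.9 p90 76.7; jig 1037 69.2 p90 72.2; jig 273 69.3 p90 72.3;
t 5.9 tilt deg -4.19 roll -0.01 foot bx,by,z -0.03 0.73 6.61 h+,h- 4.42 8.8 F [ 2.8 -0.9 -0.5] M [ 0.65 -0.41 -0.11] w 0.342 g 61.3
```

Emit:
{"fn": "jog_arm", "kwargs": {
  "motion": "0 0 -0.001 -0.0015 -0.0194 0 0; 0 0 -0.0021 -0.003 -0.0388 0 0; 0 0 -0.0031 -0.0045 -0.0581 0 0; 0 0 -0.0042 -0.006 -0.0775 0 0; 0 0 -0.0052 -0.0075 -0.0969 0 0"
}}

```text
time: 6.52
tool_pos: [0.5598, -0.0284, 0.0862]
tool_rot: [-0.001, -0.036, 0.999, 0.037]
contact_force: [3.5, -0.5, -5.9]
gripper_width: 0.342
grasp_force: 60.7
```

```bash
python3 st.py; python3 sh.py;python3 st.py
```

```text
t 6.53 tilt deg 4.28 roll -0.0 foot bx,by,z -0.18 -0.25 10.49 h+,h- 12.72 8.25 F [ 3.5 -0.5 -5.9] M [-1.18 -0.77 -0.01] w 0.342 g 60.7
side  plus 5 67.3 p90 68.5; plus 10 80.0 p90 81.2; minus 42 67.9 p90 68.8; minus 54 76.6 p90 85.9; jig 1008 68.2 p90 69.4; jig 1018 68.2 p90 69.4;
top  plus 39 69.5 p90 71.3; plus 0 0.0 p90 0.0; minus 31 69.1 p90 72.1; minus 0 0.0 p90 0.0; jig 1037 69.2 p90 72.2; jig 327 69.2 p90 72.0;
t 6.62 tilt deg 4.27 roll 0.01 foot bx,by,z -0.17 -0.41 10.59 h+,h- 12.82 8.35 F [ 3.1  0.5 -3.9] M [-0.66 -0.61  0.08] w 0.34 g 61.1
```

Emit:
{"fn": "jog_arm", "kwargs": {
  "motion": "0 0 0.0011 -0.0015 0.0195 0 0; 0 0 0.0021 -0.003 0.0391 0 0; 0 0 0.0032 -0.0046 0.0586 0 0; 0 0 0.0042 -0.0061 0.0782 0 0; 0 0 0.0053 -0.0076 0.0977 0 0"
}}

```text
time: 7.25
tool_pos: [0.5594, -0.0268, 0.0908]
tool_rot: [0.001, -0.036, 0.999, -0.04]
contact_force: [1.6, -4.0, -4.2]
gripper_width: 0.344
grasp_force: 62.6
```

```bash
python3 st.py; python3 sh.py;python3 st.py
```

```text
t 7.25 tilt deg -4.54 roll 0.08 foot bx,by,z -0.48 -1.15 15.09 h+,h- 12.72 17.47 F [ 1.6 -4.  -4.2] M [-0.75 -0.4  -0.02] w 0.344 g 62.6
side  plus 5 67.3 p90 68.5; plus 6 81.3 p90 82.4; minus 42 67.9 p90 68.8; minus 47 84.8 p90 86.0; jig 1008 68.2 p90 69.4; jig 1002 68.2 p90 69.4;
top  plus 39 69.5 p90 71.3; plus 11 82.1 p90 85.0; minus 31 69.1 p90 72.1; minus 5 86.8 p90 87.5; jig 1037 69.2 p90 72.2; jig 268 69.0 p90 72.1;
t 7.35 tilt deg -4.56 roll 0.07 foot bx,by,z -0.43 -1.12 15.14 h+,h- 12.76 17.53 F [ 2.7 -5.1 -3.4] M [-1.01 -0.4  -0.04] w 0.343 g 62.8
```

Emit:
{"fn": "jog_arm", "kwargs": {
  "motion": "0 0 -0.0009 -0.0014 -0.0164 0 0; 0 0 -0.0018 -0.0028 -0.0329 0 0; 0 0 -0.0027 -0.0043 -0.0493 0 0; 0 0 -0.0036 -0.0057 -0.0658 0 0; 0 0 -0.0045 -0.0071 -0.0822 0 0"
}}

```text
time: 7.98
tool_pos: [0.5596, -0.0273, 0.0941]
tool_rot: [-0.001, -0.036, 0.999, 0.026]
contact_force: [0.3, 0.1, -2.7]
gripper_width: 0.341
grasp_force: 63.0
```

```bash
python3 st.py; python3 sh.py;python3 st.py
```

```text
t 7.97 tilt deg 2.94 roll 0.04 foot bx,by,z -0.35 0.43 18.35 h+,h- 19.89 16.81 F [ 0.3  0.1 -2.7] M [-0.05  0.03  0.02] w 0.341 g 63.0
side  plus 5 67.3 p90 68.5; plus 6 86.8 p90 88.0; minus 42 67.9 p90 68.8; minus 85 81.9 p90 85.6; jig 1008 68.2 p90 69.4; jig 1006 68.2 p90 69.4; bluey [nan nan nan nan nan]
top  plus 39 69.5 p90 71.3; plus 0 0.0 p90 0.0; minus 31 69.1 p90 72.1; minus 0 0.0 p90 0.0; jig 1037 69.2 p90 72.2; jig 300 69.1 p90 72.2;
t 8.07 tilt deg 2.89 roll 0.0 foot bx,by,z -0.12 -0.21 18.41 h+,h- 19.92 16.9 F [-0.5 -0.3 -3.3] M [-0.02  0.   -0.03] w 0.341 g 63.0
```

Free: only the block's weight remains (about 2.7 N). Next I'll level it and lift so the foot is 20 mm above the jig top.

Emit:
{"fn": "jog_arm", "kwargs": {
  "motion": "0 0 0.001 -0.008 0.0083 0 0; 0 0 0.0017 -0.0175 0.0167 0 0; 0 0 0.0026 -0.027 0.025 0 0; 0 0 0.0034 -0.0351 0.0333 0 0; 0 0 0.0034 -0.0351 0.0333 0 0"
}}

```text
time: 8.7
tool_pos: [0.5601, -0.0265, 0.1123]
tool_rot: [0.001, -0.036, 0.999, -0.0]
contact_force: [-0.5, -0.2, -3.3]
gripper_width: 0.343
grasp_force: 63.0
```

```bash
python3 st.py
python3 - <<'E'
from h import *; from plant import *
f=grab_frame("side");P=world(f);z=P[...,2]*1000;I=f["color"]
cv2.imwrite('pics/s3.png',cv2.resize(I[170:310,260:440,::-1],None,fx=4,fy=4,interpolation=2))
y=np.radians(4.2);B=np.array([[np.cos(y),np.sin(y)],[-np.sin(y),np.cos(y)]])
l=(P[...,:2]-[.5603,-.0263])@B.T*1000
for c in("side","top"):
    for t in("block_center","block_foot"): print(c,t,[(round(d["p"],2),np.round(d["at"],4)) for d in place_of(c,t)[:4] if d["at"][2]>.06])
# foot -x face (x~-12): lower edge z vs y
m=(l[...,0]<-9)&(l[...,0]>-16)&(abs(l[...,1])<36)&(z>80)&(z<112)
for k in range(-30,31,6):
    q=z[m&(abs(l[...,1]-k)<3)]
    if len(q)>2: print(k,len(q),q.min().round(1),q.max().round(1))
E
```

```text
t 8.7 tilt deg -0.02 roll -0.06 foot bx,by,z 0.27 0.38 36.46 h+,h- 36.45 36.47 F [-0.5 -0.2 -3.3] M [-0.01 -0.04  0.04] w 0.343 g 63.0
side block_center []
side block_foot [(0.95, array([ 0.5612, -0.0261,  0.0884]))]
top block_center [(0.37, array([ 0.5638, -0.0325,  0.1131]))]
top block_foot [(0.52, array([ 0.5604, -0.0292,  0.0699]))]
-30 12 91.3 104.5
-24 10 90.4 106.0
-18 15 90.4 104.5
-12 14 91.2 111.7
-6 17 89.3 110.1
0 17 90.9 111.3
6 17 89.0 111.7
12 17 89.3 110.7
18 12 90.0 104.4
24 10 92.5 105.3
30 7 91.2 104.4
```

View pics/s3.png

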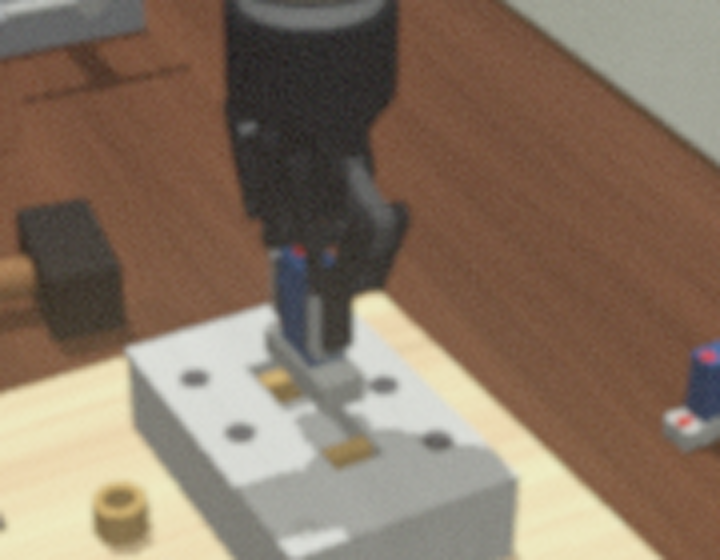

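The block hangs free (foot at crop 315,370), level within noise, with both top edges at about 104.5 mm. Its underside is at about 88.5 mm, roughly 20 mm above the jig, which is still down. I'll hold for a moment and then hand in.

Emit:
{"fn": "jog_arm", "kwargs": {
  "motion": "0 0 0 0 0 0 0; 0 0 0 0 0 0 0; 0 0 0 0 0 0 0; 0 0 0 0 0 0 0; 0 0 0 0 0 0 0"
}}

```text
time: 9.57
tool_pos: [0.5598, -0.0267, 0.1116]
tool_rot: [-0.0, -0.036, 0.999, 0.0]
contact_force: [-0.3, 0.1, -3.8]
gripper_width: 0.345
grasp_force: 63.0
```

```bash
python3 st.py; python3 -c "from plant import *;print(job_done())"
```

```text
t 9.57 tilt deg 0.01 roll 0.0 foot bx,by,z -0.1 0.17 35.8 h+,h- 35.8 35.8 F [-0.3  0.1 -3.8] M [ 0.01 -0.01 -0.02] w 0.345 g 63.0
the job is handed in; nothing more can be done
None
```

I rocked the block free, red end first, and handed the job in at 9.6 s with it held level and still about 20 mm above the pocket; the jig stayed down throughout.

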